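# Tip the weight box onto the friction track and seat it

### The arm

A 6-joint arm with a two-finger parallel gripper is mounted at the origin on a cart in front of the work surface, level with it; the furniture and walls round the work are solid. World frame = base frame: x ahead of the robot, y to its left, z up, the work surface at z = 0. Lengths are in m, angles in degrees, forces in N, time in s.
With the tool pointing down it reaches from about 0.4 to 0.825 m from the base axis. Payload 7 kg.
Tool frame: the origin (TCP) lies between the finger pads; the fingertips stand 19 mm ahead of it and the grasp point (between the pads) is the TCP; z points along the fingers, y is the line along which they close (so a half turn about z gives the same grasp; the last joint's range is limited). The gripper opens to 88 mm and grips with 3 to 60 N. Pads are 19 mm wide; open, the fingers measure 130 mm over their backs; the gripper's body (78 mm by 193 mm) begins 47 mm behind the grasp point.
Start: joints at [91.736, 20.546, 0.682, 0, -70.136, -16.507], TCP at [0.172, 0.653, 0.246] pointing down, gripper open.
Joint ranges: [-176.03, 176.03], [-82.01, 121.73], [-58.28, 71.71], [-173.87, 95.51], [-174.79, -0.11], [-173.66, 173.66]. Speed limits (degrees/s): [136.94, 136.94, 172.46, 180, 180, 180].

### API

Orientations are given as [roll, pitch, yaw] about the fixed x, y, z axes, in that order (R = Rz(yaw) Ry(pitch) Rx(roll)).
In Python, from plant import r gives the robot as it stands. The module is installed in compiled form; this text tells all that it offers.
- The arm moves only by the shell command python3 -m pendant 'ROWS' [OPENING] [FORCE]. ROWS is JSON, a list of rows, each a list of 6 numbers: the shift along the tool's x, y, z in mm, then the turn, a rotation vector about the tool's x, y, z in rad. In form: [[tx, ty, tz, wx, wy, wz], ...]. A call has 1 to 20 rows; each row is the pose to reach, as a shift and turn from the pose commanded when the call began, along the tool's axes at that moment; what a row does not reach only later rows make up. A row lasts 1/8 s, in which the tool goes at most 62.5 mm and 10.7 degrees, less where a joint would pass 70% of its speed; a pose out of reach is approached as far as the arm can. A call with a gripper value outside its range is refused whole. OPENING is the finger opening in mm, from 0 to 87.6, set as the call begins (- or left out, the last holds). The fingers move at their own pace and stop on an object; FORCE is the grip in N (left out, the last holds). Time passes only in rows, so rows that repeat a pose let the fingers close. It gives the time, the measured TCP pose, the force, the opening and the grip force at its end, in the units of the state.
- r.get_state(): the state, without advancing time (a new reading comes with each control period).
- r.capture(name): name is "side" or "top"; returns the picture (384x512x3 uint8, red, green, blue); there is no depth.
- r.camera_params(name): a dict with "mtx" (3x3 intrinsics, pixels), "distortion" ([k1, k2, p1, p2, k3] as OpenCV has them; the pictures are not rectified), "rvec" (rotation vector, rad) and "tvec" (3), from world to camera coordinates, as OpenCV has them. Camera axes: x right, y down, z forward; pixel columns grow to the right and rows downward; lengths in m; the calibration is good to about 2 mm. A picture is of the moment at which its call begins. camera_params takes no time and is no camera call.
- r.close_job(): hands the job in; it is judged then, once.
The state is a dict: "time_s": time; "joints": joint angles; "qd": joint speeds; "joint_torque": joint torques, N m; "tcp_pos": TCP position; "eef_rot": TCP orientation; "contact_force": force on the tool from outside, world axes, zero at the start; "moment": the same for the moment, N m; "gripper_width": finger opening in m; "gripper_force": force on a finger pad.
Only numpy, scipy, OpenCV 4.12 (cv2) and the standard library are available. Lean on these libraries where they do the work, as an engineer would, in place of code of your own. Each camera call takes 0.05 s, during which the arm holds its last target. There are 200 camera calls.

### The job

Load the friction track: push the standing wooden weight box, high on its face, up to the near edge of the low plank so that its base is stopped there and it tips over to lie on the plank, its former top end towards the stop block. Then slide it along the plank until it is home, square and near the middle against the stop block, press it there lightly (a few newtons) for about a second and let go. Go gently: never push or knock the box with more than 25 N or drive it against the stop block with more than 15 N, and leave the things standing around where they are.

Things in the scene. Friction and masses are not known exactly. Their poses are not given: they have to be found in the camera images.
- weight_box: Closed brown wooden box, 95 (x) x 120 (y) x 140 (z) mm, 0.4 to 0.85 kg, evenly loaded; too thick to grasp. It stands 20 to 60 mm before the plank, its 120 mm wide +x face towards it, slightly askew. Origin: centre of its underside as it stands; z to its top end. Smooth: friction 0.16 to 0.24. Pushed 110 mm up it slides until its base is stopped, then tips; past 0.8 rad of lean it falls.
- box_top (a point): Centre of the box's top end (140 mm from its origin along its z). This end must finally touch the stop block; with the box lying on the plank it is 59.5 mm above the table, the box's z along the plank's x and the box's x pointing down.
- track: Fixed pale wooden plank lying on the table, 210 (x) x 180 (y) x 12 mm thick. Origin: centre of its underside; x points along the plank from the near edge (x = -105 mm, the step the box's base meets) to the stop block; z up.
- end_stop: Fixed wooden stop block across the plank's far end, 25 (x) x 180 (y) x 40 mm tall, standing on the plank. Origin: centre of its underside, axes as the plank's. The face the box is pressed against is 12.5 mm from its origin towards -x, at x = +80 mm of the plank's frame. It is rigid: meet it at about 10 mm/s or less and feel for it.
- jar_1: Bystander, not to be moved: clear screw-cap sample jar, 44 dia x 64 tall mm. Origin: centre of its underside.
- stopper_1: Bystander, not to be moved: brown rubber stopper, 31 dia x 26 tall mm. Origin: centre of its underside.
- timer: Bystander, not to be moved: small digital timer standing on edge, 24 x 62 x 56 mm. Origin: centre of its underside.
- glue_stick: Bystander, not to be moved: standing glue stick, 26 dia x 94 tall mm. Origin: centre of its underside.
- marker_1: Bystander, not to be moved: whiteboard marker lying flat, 137 long x 18 mm. Origin: centre of its underside.
- dye_bottle: Bystander, not to be moved: dropper bottle with a blue body and pale nozzle, 35 dia x 96 tall mm. Origin: centre of its underside.
Mind the look-alikes: they are no part of the job. Several things have the shape of the weight_box; the one meant has the colours described above.

How it is judged (in metres and radians):
On the way, in this order (a step that is already met when the one before it is completed fails the run):
1. the box, still upright, is pushed with its base against the plank's edge (contact force between weight_box and track above 0.3 N and angle between weight_box's own z axis and vertical below 0.25 rad), for 0.1 s.
2. the box is tipped over and lies on the plank on the face that was towards it, top end towards the stop block (angle between weight_box's own z axis and vertical between 1.5 and 1.64 rad and z of box_top in the frame of track between 0.054 and 0.065 m and angle between the y axis of weight_box and the y axis of track, either way round below 0.35 rad), for 0.2 s.
3. the box is slid home and pressed lightly against the stop block (angle between weight_box's own z axis and vertical between 1.53 and 1.61 rad and z of box_top in the frame of track between 0.055 and 0.064 m and x of box_top in the frame of track above 0.0765 m and y of box_top in the frame of track between -0.03 and 0.03 m and angle between the y axis of weight_box and the y axis of track, either way round below 0.06 rad and contact force between weight_box and end_stop above 2 N and contact force between the fingers and weight_box above 2 N), for 0.3 s.
At the end, for the whole second after the job is handed in: The box lies flat on the plank (within about 2 degrees) on the face that was towards it, its former top end touching the stop block (within 3.5 mm), square to the plank within 0.06 rad and within 30 mm of its middle line, at rest and released (angle between weight_box's own z axis and vertical between 1.53 and 1.61 rad and z of box_top in the frame of track between 0.055 and 0.064 m and x of box_top in the frame of track above 0.0765 m and y of box_top in the frame of track between -0.03 and 0.03 m and angle between the y axis of weight_box and the y axis of track, either way round below 0.06 rad and linear speed of weight_box below 0.01 m/s and contact force between the fingers and weight_box below 0.05 N).
It fails at once if the robot pushes the box with more than 25 N (contact force between the arm and weight_box above 25 N).
It fails at once if the fingers push the box with more than 25 N (contact force between the fingers and weight_box above 25 N).
It fails at once if the box is driven against the stop block with more than 15 N (contact force between weight_box and end_stop above 15 N).
It fails at once if a bystander is moved by more than 20 mm (distance of any of jar_1, stopper_1, timer, glue_stick, marker_1, dye_bottle from where it was at the start of the episode above 0.02 m).
It also fails if it takes over 64 s, if anything falls off the work surface, if the arm or the gripper's body presses on something with over 40 N, if the wrist force passes 120 N, or if a joint passes its speed limit or range.

## Working session

There is one attempt and no reset: what is moved stays moved. The work goes in short steps, Python scripts to look and compute and a shell command to move; the robot and the scene stay as the last step left them, time stands still between calls to the robot, and variables do not carry over. Pictures are saved under pics/ and viewed, at most 10 in all, crops included, and the job is handed in when it is done.

```bash
mkdir -p pics; python3 - <<'E'
from plant import r
import cv2,numpy as np
for n in("side","top"):
    cv2.imwrite(f"pics/{n}0.png",r.capture(n)[:,:,::-1]); p=r.camera_params(n)
    R=cv2.Rodrigues(np.array(p["rvec"]))[0]; print(n,(-R.T@np.array(p["tvec"]).ravel()).round(3),R[2].round(2),np.array(p["mtx"]).round(0).tolist())
s=r.get_state();print(s["eef_rot"],s["contact_force"],s["time_s"])
E
```

```text
side [ 0.232 -0.849  0.791] [ 0.32  0.76 -0.57] [[489.0, 0.0, 265.0], [0.0, 489.0, 194.0], [0.0, 0.0, 1.0]]
top [0.349 0.078 1.443] [ 0.18 -0.01 -0.98] [[431.0, 0.0, 255.0], [0.0, 431.0, 196.0], [0.0, 0.0, 1.0]]
[ 1.79916539e+02 -9.60830527e-03 -1.47739828e+01] [ 0.83358613  0.19208816 -0.32403441] 0.1
```

View pics/top0.png

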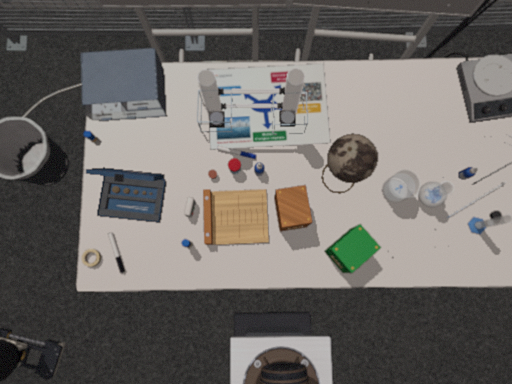

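View pics/side0.png

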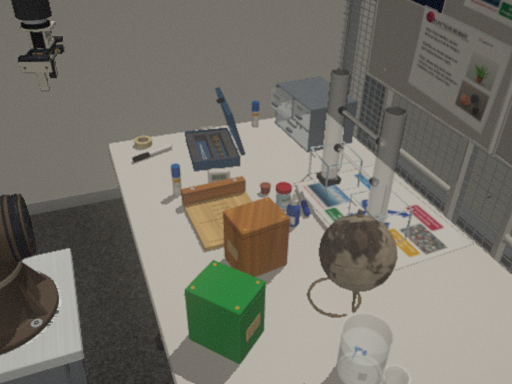

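The top view has +y to the left and +x up. The plank is at about (240,217), with its stop block at (208,217). The brown box stands at (293,208), so I push towards +y. The green box is a look-alike, and the robot base is at (280,370).

```bash
cat > h.py <<'E'
from plant import r
import cv2,numpy as np
def ray(n,uv,z):
    p=r.camera_params(n);R=cv2.Rodrigues(np.array(p["rvec"]))[0];t=np.array(p["tvec"]).ravel()
    c=-R.T@t;q=cv2.undistortPoints(np.array(uv,float).reshape(-1,1,2),np.array(p["mtx"]),np.array(p["distortion"])).reshape(-1,2)
    d=np.c_[q,np.ones(len(q))]@R
    return (c+d*((z-c[2])/d[:,2])[:,None])
E
python3 - <<'E'
from h import *
im=cv2.imread("pics/top0.png");hsv=cv2.cvtColor(im,cv2.COLOR_BGR2HSV)
for p in[(293,205),(300,222),(240,217),(255,230),(208,205),(208,230)]:print(p,hsv[p[1],p[0]])
c=im[145:265,160:320];cv2.imwrite("pics/z0.png",cv2.resize(c,None,fx=5,fy=5,interpolation=cv2.INTER_CUBIC))
E
```

```text
(293, 205) [ 13 156 147]
(300, 222) [ 13 152 146]
(240, 217) [ 17 107 179]
(255, 230) [ 17 106 181]
(208, 205) [ 13 148 157]
(208, 230) [ 13 150 153]
```

View pics/z0.png

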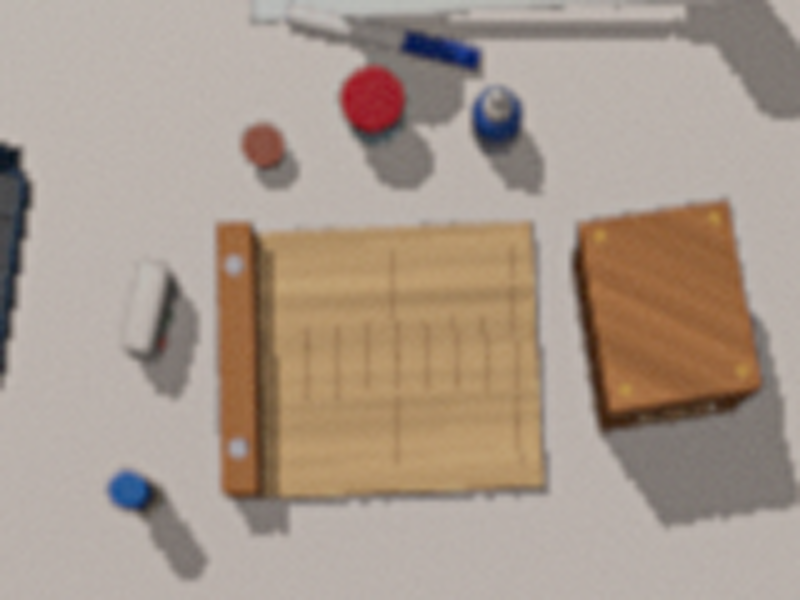

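The zoomed crop (5x, offset 160,145) gives these corners:
- **Plank near edge:** (534,224) to (546,490).
- **Box top:** (580,222), (728,201), (760,386), (612,413).
- **Stop block inner top edge:** (250,223) to (258,495).

Dye bottle, jar and stopper stand on the +x side of the plank. The timer and glue stick are beyond the stop block.

```bash
python3 - <<'E'
from h import *
f=lambda l:np.array(l)/5+[160-.4,145-.4]
pe=ray("top",f([(534,224),(546,490)]),.012); st=ray("top",f([(250,223),(258,495)]),.052);b=ray("top",f([(580,222),(728,201),(760,386),(612,413)]),.14)
print(pe.round(4),st.round(4),b.round(4),b.mean(0),sep="\n")
ang=lambda v:np.degrees(np.arctan2(v[1],v[0]))
xp=(st.mean(0)-pe.mean(0));print("edge normal", ang(pe[0]-pe[1])+90,ang(st[0]-st[1])+90,"centre dir",ang(xp),np.linalg.norm(xp))
print("box yaw",ang(b[0]-b[1]),ang(b[3]-b[2]),ang(b[0]-b[3])+90,ang(b[1]-b[2])+90)
# sizes
print([np.linalg.norm(b[i]-b[(i+1)%4]).round(4) for i in range(4)])
print("bystanders",ray("top",f([(372,100),(264,145),(150,305),(130,490),(497,112)]),.06).round(3))
m=cv2.inRange(cv2.cvtColor(cv2.imread("pics/side0.png"),cv2.COLOR_BGR2HSV),(8,120,60),(16,255,255))
E
```

```text
[[0.6272 0.0332 0.012 ]
 [0.4477 0.0288 0.012 ]]
[[0.6227 0.2212 0.052 ]
 [0.4446 0.2153 0.052 ]]
[[ 0.6031  0.0089  0.14  ]
 [ 0.615  -0.0828  0.14  ]
 [ 0.5    -0.0981  0.14  ]
 [ 0.4848 -0.0078  0.14  ]]
[ 0.55072783 -0.04495976  0.14      ]
edge normal 91.4247981390495 91.91194352748835 centre dir 91.16949896371727 0.1914870418017316
box yaw 97.39189659934374 99.55229474165328 98.01976604974921 97.60655919555298
[np.float64(0.0924), np.float64(0.116), np.float64(0.0916), np.float64(0.1195)]
bystanders [[0.703 0.14  0.06 ]
 [0.673 0.211 0.06 ]
 [0.568 0.285 0.06 ]
 [0.448 0.296 0.06 ]
 [0.693 0.058 0.06 ]]
```

```bash
python3 - <<'E'
from h import *
def tri(a,b):
    P=[]
    for n,uv in(("top",a),("side",b)):
        p0=ray(n,[uv],0)[0];p1=ray(n,[uv],.3)[0];P.append((p0,p1-p0))
    (a0,d),(b0,e)=P;s=np.linalg.lstsq(np.c_[d,-e],b0-a0,rcond=None)[0]
    A=a0+d*s[0];B=b0+e*s[1];return A.round(3),B.round(3)
print("globe",tri((352,158),(357,252)))
A=tri((352,158),(357,252))[0]
print("globe edge at its height", ray("top",[(328,158),(352,183),(377,158)],A[2]).round(3))
print("green box",ray("top",[(327,253),(360,227),(379,245),(345,272)],.14).round(3))
E
```

```text
globe (array([ 0.699, -0.232,  0.138]), array([ 0.699, -0.232,  0.138]))
globe edge at its height [[ 0.7   -0.157  0.138]
 [ 0.619 -0.228  0.138]
 [ 0.697 -0.309  0.138]]
green box [[ 0.406 -0.141  0.14 ]
 [ 0.482 -0.244  0.14 ]
 [ 0.427 -0.297  0.14 ]
 [ 0.349 -0.191  0.14 ]]
```

```bash
python3 -m pendant '[[15,18,0,0,0,0.035],[45,52,0,0,0,0.1],[80,94,0,0,0,0.18],[115,135,0,0,0,0.26],[150,176,0,0,0,0.34],[185,217,0,0,0,0.42],[220,258,0,0,0,0.5],[255,300,0,0,0,0.58],[290,341,0,0,0,0.66],[325,382,0,0,0,0.74],[360,423,0,0,0,0.82],[395,464,0,0,0,0.9],[430,505,0,0,0,0.98],[465,546,0,0,0,1.06],[500,588,0,0,0,1.14],[535,629,0,0,0,1.23],[552,649,0,0,0,1.27],[559,657,0,0,0,1.288],[559,657,0,0,0,1.288],[559,657,0,0,0,1.288]]' 40; python3 -c "
from plant import r;s=r.get_state();print(s['eef_rot'],s['tcp_pos'],s['joints'],s['contact_force'])"
```

```text
time_s: 2.6
tcp_pos: [0.5448, -0.1243, 0.2456]
eef_rot: [180.0, 0.0, -88.5]
contact_force: [0.1, -0.0, -0.0]
gripper_width: 0.0403
gripper_force: 0.0
[ 1.79998583e+02  1.26832697e-02 -8.84929724e+01] [ 0.54476322 -0.12430185  0.24560291] [ 7.21325225e+00  9.64053224e+00 -1.41775518e+01 -1.39493630e-02
 -6.61820658e+01 -5.70059126e+00] [ 0.13534752 -0.02499453 -0.04894266]
```

```bash
python3 -m pendant '[[0,0,20,0,0,0],[0,0,50,0,0,0],[0,0,80,0,0,0],[0,0,105,0,0,0],[0,0,116,0,0,0],[0,0,117,0,0,0],[-2,0,117,0,0,0],[-5,0,117,0,0,0],[-8,0,117,0,0,0],[-10,0,117,0,0,0]]'; python3 - <<'E'
from h import *
cv2.imwrite("pics/t1.png",cv2.resize(r.capture("top")[145:265,200:360,::-1],None,fx=4,fy=4,interpolation=cv2.INTER_CUBIC))
E
```

```text
time_s: 3.85
tcp_pos: [0.545, -0.1149, 0.1289]
eef_rot: [-180.0, 0.0, -88.6]
contact_force: [-0.2, 0.3, 0.4]
gripper_width: 0.0402
gripper_force: 0.0
```

View pics/t1.png

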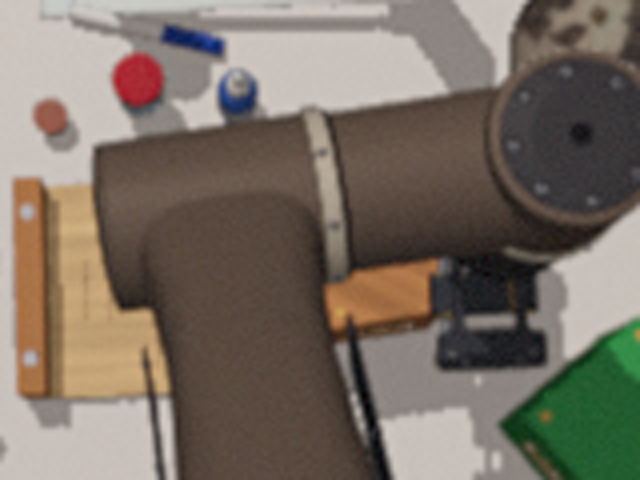

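The elbow hides the top view. The fingers are just behind the box's rear face and clear of the green box. I'll push gently and watch the force.

```bash
python3 -m pendant '[[-2,0,0,0,0,0],[-4,0,0,0,0,0],[-6,0,0,0,0,0],[-8,0,0,0,0,0],[-10,0,0,0,0,0],[-12,0,0,0,0,0],[-14,0,0,0,0,0],[-16,0,0,0,0,0],[-18,0,0,0,0,0],[-20,0,0,0,0,0],[-22,0,0,0,0,0],[-24,0,0,0,0,0],[-26,0,0,0,0,0],[-28,0,0,0,0,0],[-30,0,0,0,0,0],[-32,0,0,0,0,0]]';python3 - <<'E'
from h import *
cv2.imwrite("pics/s1.png",cv2.resize(r.capture("side")[130:310,130:370,::-1],None,fx=3,fy=3,interpolation=cv2.INTER_CUBIC))
E
```

```text
time_s: 5.9
tcp_pos: [0.5441, -0.0831, 0.1286]
eef_rot: [180.0, -0.0, -88.6]
contact_force: [0.5, -2.6, -0.2]
gripper_width: 0.0401
gripper_force: 0.9
```

View pics/s1.png

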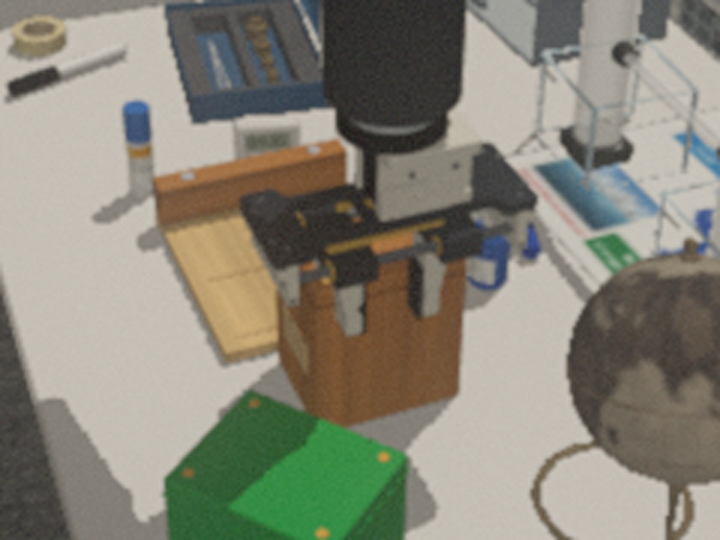

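The box is still upright and both fingers touch its upper rear face, at about (350,310) and (425,285). It hasn't reached the plank yet, so I continue slowly to the edge.

```bash
python3 -m pendant '[[-1,0,0,0,0,0],[-2,0,0,0,0,0],[-3,0,0,0,0,0],[-4,0,0,0,0,0],[-5,0,0,0,0,0],[-6,0,0,0,0,0],[-7,0,0,0,0,0],[-8,0,0,0,0,0],[-9,0,0,0,0,0],[-10,0,0,0,0,0],[-11,0,0,0,0,0],[-12,0,0,0,0,0],[-13,0,0,0,0,0],[-14,0,0,0,0,0]]'; python3 -m pendant '[[-1,0,0,0,0,0],[-2,0,0,0,0,0],[-3,0,0,0,0,0],[-4,0,0,0,0,0],[-5,0,0,0,0,0],[-6,0,0,0,0,0],[-7,0,0,0,0,0],[-8,0,0,0,0,0]]'
```

```text
time_s: 7.7
tcp_pos: [0.5438, -0.0693, 0.1287]
eef_rot: [-180.0, -0.0, -88.6]
contact_force: [0.4, -5.0, 2.2]
gripper_width: 0.04
gripper_force: 2.5
time_s: 8.7
tcp_pos: [0.5435, -0.0611, 0.1286]
eef_rot: [-180.0, -0.0, -88.6]
contact_force: [0.6, -5.4, 2.4]
gripper_width: 0.0398
gripper_force: 2.5
```

```bash
python3 -m pendant '[[-2,0,0,0,0,0],[-4,0,-1,0,0,0],[-6,0,-2,0,0,0],[-8,0,-2,0,0,0],[-10,0,-3,0,0,0],[-12,0,-4,0,0,0],[-14,0,-5,0,0,0],[-16,0,-6,0,0,0],[-18,0,-6,0,0,0],[-20,0,-7,0,0,0],[-22,0,-8,0,0,0],[-24,0,-9,0,0,0],[-26,0,-10,0,0,0],[-28,0,-10,0,0,0],[-30,0,-11,0,0,0],[-32,0,-12,0,0,0]]'; python3 -m pendant '[[-2,0,-1,0,0,0],[-4,0,-2,0,0,0],[-6,0,-3,0,0,0],[-8,0,-4,0,0,0],[-10,0,-5,0,0,0],[-12,0,-5,0,0,0],[-14,0,-6,0,0,0],[-16,0,-7,0,0,0]]';python3 - <<'E'
from h import *
cv2.imwrite("pics/s2.png",cv2.resize(r.capture("side")[130:310,130:370,::-1],None,fx=3,fy=3,interpolation=cv2.INTER_CUBIC))
E
```

```text
time_s: 10.7
tcp_pos: [0.5427, -0.0289, 0.1405]
eef_rot: [180.0, 0.0, -88.6]
contact_force: [1.2, -1.9, 1.2]
gripper_width: 0.0399
gripper_force: 1.0
time_s: 11.7
tcp_pos: [0.5423, -0.013, 0.1476]
eef_rot: [180.0, 0.0, -88.6]
contact_force: [-0.0, -0.7, -0.2]
gripper_width: 0.04
gripper_force: 0.2
```

View pics/s2.png

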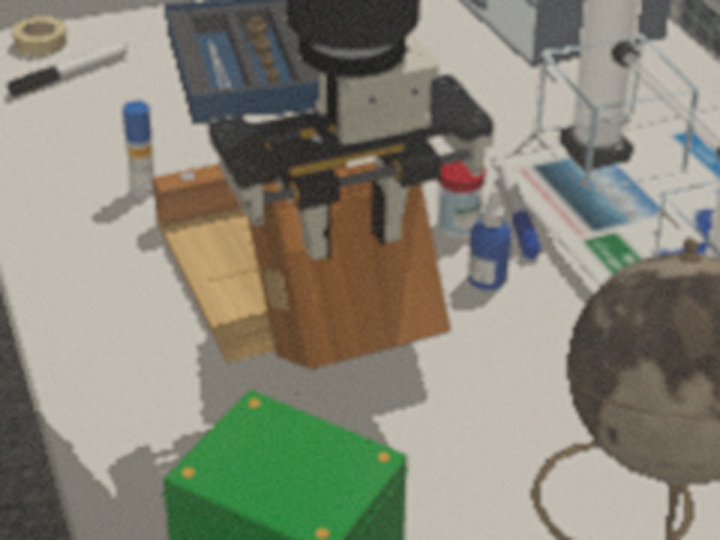

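The box leans about 40° over the plank edge and the contact force is almost zero. A little more will tip it.

```bash
python3 -m pendant '[[-2,0,-1,0,0,0],[-4,0,-1,0,0,0],[-6,0,-2,0,0,0],[-8,0,-2,0,0,0],[-10,0,-3,0,0,0],[-12,0,-3,0,0,0],[-14,0,-4,0,0,0],[-16,0,-4,0,0,0],[-18,0,-4,0,0,0],[-20,0,-4,0,0,0],[-22,0,-4,0,0,0],[-24,0,-4,0,0,0],[-24,0,-4,0,0,0],[-24,0,-4,0,0,0]]';python3 - <<'E'
from h import *
cv2.imwrite("pics/s3.png",cv2.resize(r.capture("side")[130:310,130:370,::-1],None,fx=3,fy=3,interpolation=cv2.INTER_CUBIC))
E
```

```text
time_s: 13.5
tcp_pos: [0.5417, 0.0108, 0.1516]
eef_rot: [-180.0, 0.0, -88.6]
contact_force: [-0.1, 0.2, -0.1]
gripper_width: 0.0398
gripper_force: 0.0
```

View pics/s3.png

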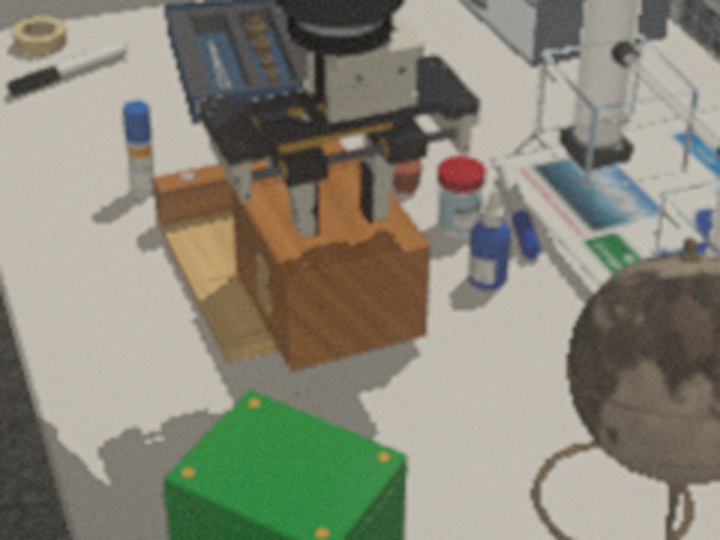

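The box lies flat on the plank, with its base facing the camera. The rear top edge runs from (293,263) to (428,240) and the bottom edge from (292,368) to (425,335). The fingers are clear above it. Next I compute its pose.

```bash
python3 - <<'E'
from h import *
f=lambda l:np.array(l)/3+[130-.33,130-.33]
for l,z in(([(290,263),(428,240)],.107),([(292,368),(427,335)],.012),([(237,190),(293,263)],.107)):
    p=ray("side",f(l),z);d=p[1]-p[0];print(p.round(4).tolist(),p.mean(0).round(4),np.linalg.norm(d),np.degrees(np.arctan2(d[1],d[0])))
E
```

```text
[[0.5003, 0.0073, 0.107], [0.611, -0.0017, 0.107]] [0.5556 0.0028 0.107 ] 0.11108591901944376 -4.634990148115964
[[0.4959, -0.0048, 0.012], [0.6122, -0.0047, 0.012]] [ 0.5541 -0.0047  0.012 ] 0.11630382814051932 0.0347118674760425
[[0.4905, 0.1157, 0.107], [0.5024, 0.0065, 0.107]] [0.4964 0.0611 0.107 ] 0.10981840748563491 -83.77017824889822
```

```bash
python3 -m pendant '[[8,-2,-3,0,0,0],[20,-4,-3,0,0,0],[34,-8,-3,0,0,0],[43,-11,-3,0,0,0],[46,-12,0,0,0,0],[46,-12,15,0,0,0],[46,-12,35,0,0,0],[46,-12,55,0,0,0],[46,-12,70,0,0,0],[46,-12,79,0,0,0],[46,-12,80,0,0,0],[46,-12,80,0,0,0]]' 56; python3 -m pendant '[[-1,0,0,0,0,0],[-3,0,0,0,0,0],[-5,0,0,0,0,0],[-7,0,0,0,0,0],[-9,0,0,0,0,0],[-11,0,0,0,0,0],[-13,0,0,0,0,0],[-15,0,0,0,0,0],[-17,0,0,0,0,0],[-19,0,0,0,0,0],[-21,0,0,0,0,0],[-23,0,0,0,0,0],[-25,0,0,0,0,0],[-27,0,0,0,0,0],[-29,0,0,0,0,0],[-31,0,0,0,0,0],[-33,0,0,0,0,0]]';python3 - <<'E'
from h import *
cv2.imwrite("pics/s4.png",cv2.resize(r.capture("side")[130:310,130:370,::-1],None,fx=3,fy=3,interpolation=cv2.INTER_CUBIC))
E
```

```text
time_s: 15.05
tcp_pos: [0.5552, -0.0348, 0.072]
eef_rot: [-180.0, 0.0, -88.6]
contact_force: [-0.4, 0.8, -0.3]
gripper_width: 0.0559
gripper_force: 0.0
time_s: 17.18
tcp_pos: [0.554, -0.0017, 0.0715]
eef_rot: [180.0, -0.0, -88.6]
contact_force: [-0.4, -2.3, -0.4]
gripper_width: 0.056
gripper_force: 0.9
```

View pics/s4.png

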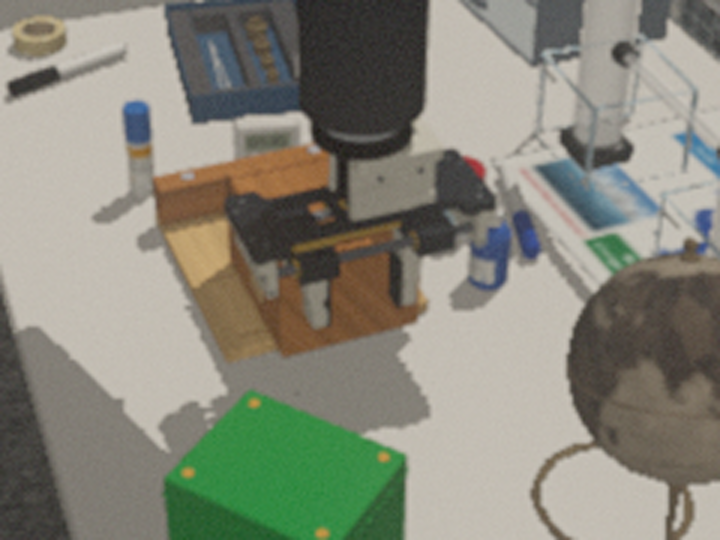

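Both fingers bear on the box's base face and it is sliding. Its lower left corner is at (283,355), against the plank corner at (228,352). I check the lateral offset while carrying on.

```bash
python3 -m pendant '[[-2,0,0,0,0,0],[-4,0,0,0,0,0],[-6,0,0,0,0,0],[-8,0,0,0,0,0],[-10,0,0,0,0,0],[-12,0,0,0,0,0],[-14,0,0,0,0,0],[-16,0,0,0,0,0],[-18,0,0,0,0,0],[-20,0,0,0,0,0],[-22,0,0,0,0,0],[-24,0,0,0,0,0],[-26,0,0,0,0,0],[-28,0,0,0,0,0],[-30,0,0,0,0,0],[-32,0,0,0,0,0],[-34,0,0,0,0,0]]';python3 - <<'E'
from h import *
f=lambda l:np.array(l)/3+[130-.33,130-.33]
print(ray("side",f([(283,355),(416,320),(228,350)]),.012).round(4))
cv2.imwrite("pics/s5.png",cv2.resize(r.capture("side")[130:310,130:370,::-1],None,fx=3,fy=3,interpolation=cv2.INTER_CUBIC))
E
```

```text
time_s: 19.35
tcp_pos: [0.5532, 0.0322, 0.0716]
eef_rot: [180.0, -0.0, -88.6]
contact_force: [-0.9, -1.1, 0.2]
gripper_width: 0.0561
gripper_force: 0.9
[[0.4941 0.0126 0.012 ]
 [0.6111 0.0162 0.012 ]
 [0.4546 0.0338 0.012 ]]
```

View pics/s5.png

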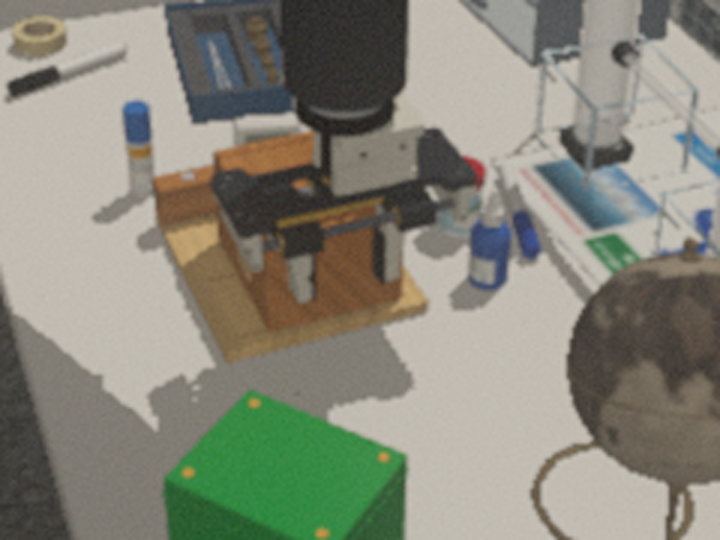

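The box is on the plank, square, and about 10 mm off the middle line. About 33 mm remain, and the last part goes slowly.

```bash
python3 -m pendant '[[-2,0,0,0,0,0],[-4,0,0,0,0,0],[-6,0,0,0,0,0],[-8,0,0,0,0,0],[-10,0,0,0,0,0],[-12,0,0,0,0,0],[-14,0,0,0,0,0],[-16,0,0,0,0,0],[-18,0,0,0,0,0],[-19,0,0,0,0,0],[-20,0,0,0,0,0],[-21,0,0,0,0,0],[-22,0,0,0,0,0],[-23,0,0,0,0,0]]' | sed -n '2p;4p'; for i in 1; do python3 -m pendant '[[-0.8,0,0,0,0,0],[-1.6,0,0,0,0,0],[-2.4,0,0,0,0,0],[-3.2,0,0,0,0,0],[-4,0,0,0,0,0],[-4.8,0,0,0,0,0]]'| sed -n '2p;4p'; done
```

```text
tcp_pos: [0.5526, 0.0551, 0.0716]
contact_force: [-0.1, -1.2, 0.3]
tcp_pos: [0.5525, 0.06, 0.0716]
contact_force: [0.2, -2.4, 0.7]
```

```bash
python3 -m pendant '[[-0.7,0,0,0,0,0],[-1.4,0,0,0,0,0],[-2,0,0,0,0,0]]'| sed -n '2p;4p'; python3 -m pendant '[[-0.7,0,0,0,0,0],[-1.4,0,0,0,0,0],[-2,0,0,0,0,0]]'| sed -n '2p;4p'
```

```text
tcp_pos: [0.5525, 0.062, 0.0716]
contact_force: [0.5, -2.0, 1.1]
tcp_pos: [0.5524, 0.0639, 0.0716]
contact_force: [0.1, -1.3, 0.8]
```

```bash
python3 -m pendant '[[-0.5,0,0,0,0,0],[-1,0,0,0,0,0]]'| sed -n '2p;4p'
```

```text
tcp_pos: [0.5524, 0.0649, 0.0716]
contact_force: [-0.7, -2.0, 0.3]
```

```bash
for k in 1; do python3 -m pendant '[[-0.5,0,0,0,0,0],[-1,0,0,0,0,0]]'| sed -n '2p;4p'; python3 -m pendant '[[-0.5,0,0,0,0,0],[-1,0,0,0,0,0]]'| sed -n '2p;4p';done
```

```text
tcp_pos: [0.5524, 0.0659, 0.0715]
contact_force: [-1.4, -2.3, 0.2]
tcp_pos: [0.5523, 0.0669, 0.0716]
contact_force: [0.3, -2.5, -0.0]
```

```bash
python3 -m pendant '[[-0.5,0,0,0,0,0],[-1,0,0,0,0,0]]'| sed -n '2p;4p'; python3 -m pendant '[[-0.5,0,0,0,0,0],[-1,0,0,0,0,0]]'| sed -n '2p;4p'
```

```text
tcp_pos: [0.5523, 0.0679, 0.0716]
contact_force: [-0.3, -2.0, 1.0]
tcp_pos: [0.5523, 0.0681, 0.0716]
contact_force: [1.9, -9.8, 1.3]
```

The box is home: the force jumped to about 10 N. I ease back a little and hold.

```bash
python3 -m pendant '[[0.2,0,0,0,0,0],[0.2,0,0,0,0,0],[0.2,0,0,0,0,0],[0.2,0,0,0,0,0]]'| sed -n '1,2p;4p'; python3 -c "
from plant import r
s=r.get_state();print(s['contact_force'],s['eef_rot'])"
```

```text
time_s: 24.4
tcp_pos: [0.5523, 0.068, 0.0716]
contact_force: [1.2, -6.1, 0.8]
[ 1.16767703 -6.11169042  0.77375943] [ 1.79987686e+02 -5.38190819e-02 -8.85556915e+01]
```

Holding at about 6 N for another second, then letting go slowly and lifting clear for a check.

```bash
python3 -m pendant '[[0,0,0,0,0,0],[0,0,0,0,0,0],[0,0,0,0,0,0],[0,0,0,0,0,0],[0,0,0,0,0,0],[0,0,0,0,0,0],[0,0,0,0,0,0]]'| sed -n '2p;4p'; python3 -m pendant '[[0.5,0,0,0,0,0],[1,0,0,0,0,0],[3,0,0,0,0,0],[8,0,0,0,0,0],[15,0,0,0,0,0],[25,0,0,0,0,0],[40,0,0,0,0,0],[60,0,0,0,0,0],[70,0,-10,0,0,0],[70,0,-50,0,0,0],[70,0,-100,0,0,0],[70,0,-150,0,0,0],[70,0,-160,0,0,0],[70,0,-160,0,0,0]]'; python3 - <<'E'
from h import *
cv2.imwrite("pics/s6.png",cv2.resize(r.capture("side")[120:270,150:350,::-1],None,fx=4,fy=4,interpolation=cv2.INTER_CUBIC))
E
```

```text
tcp_pos: [0.5523, 0.068, 0.0716]
contact_force: [0.8, -7.1, 0.3]
time_s: 27.02
tcp_pos: [0.5542, -0.0015, 0.2326]
eef_rot: [-179.9, 0.0, -88.6]
contact_force: [0.9, 0.4, -0.4]
gripper_width: 0.0562
gripper_force: 0.0
```

View pics/s6.png

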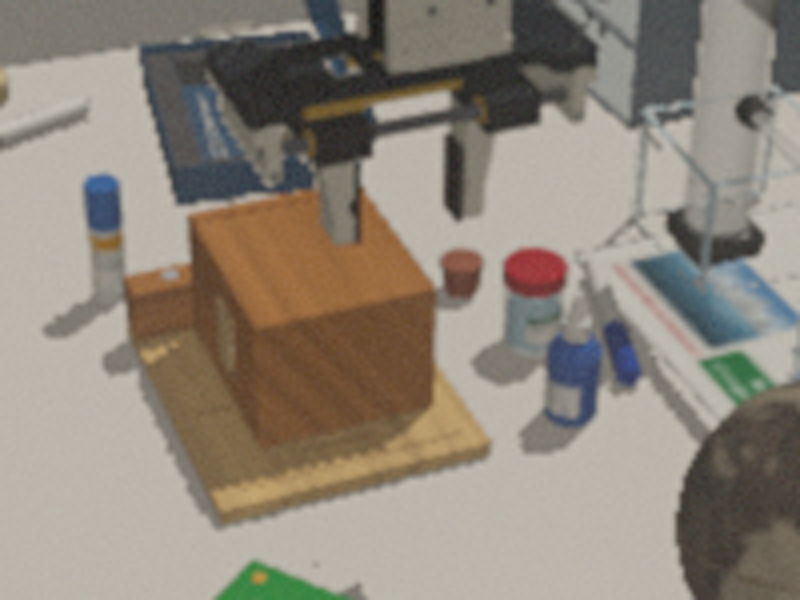

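The box lies flat against the stop block and is released; nothing else has moved. Its lower base corners are at (262,445) and (434,402), and the plank's near top corners at (212,492) and (490,440). One numerical check.

```bash
python3 - <<'E'
from h import *
f=lambda l:np.array(l)/4+[150-.375,120-.375]
for l,z in(([(262,445),(434,402)],.012),([(258,328),(435,288)],.107),([(212,492),(490,440)],.012)):
    p=ray("side",f(l),z);d=p[1]-p[0];print(p.round(4).tolist(),p.mean(0).round(4),np.degrees(np.arctan2(d[1],d[0])))
E
```

```text
[[0.4935, 0.0826, 0.012], [0.6112, 0.0865, 0.012]] [0.5523 0.0845 0.012 ] 1.8747794264777102
[[0.4923, 0.0763, 0.107], [0.6075, 0.0797, 0.107]] [0.5499 0.078  0.107 ] 1.6979553733204773
[[0.4515, 0.0496, 0.012], [0.6302, 0.0375, 0.012]] [0.5409 0.0436 0.012 ] -3.878181289392571
```

```bash
python3 -c "
from plant import r
print(r.close_job())"
```

```text
the job is handed in; nothing more can be done
None
```

I handed the job in, but no verdict came back. By camera and force readings, the box was tipped onto the plank and pressed home against the stop block at 6–7 N (about 10 N on first contact). It was released lying flat, square to within about 1° and about 10–15 mm off the middle line, and the bystanders in view stood where they were.

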